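Set up a rocker link for knocking out its bearing

TASK

Set up the suspension rocker link so that its worn bearing can be knocked out downwards through the hole in the steel bench plate: lay the matched pair of support blocks flat on the plate, parallel, one on each side of the hole towards the plate's two ends and just clear of the hole, centred and square across the plate. Lay the link flat across the two blocks, along the plate, with its bearing centred over the hole, then stand the medium drift upright in the bearing, its pilot fully down in the bore. Leave the odd block where it lies and the other two drifts in their stand.

Things in the scene. Friction and masses are not known exactly. Their poses are not given: they have to be found in the camera images.
- bench_plate: Fixed dark steel plate lying flat, 110 (x) by 180 (y) by 20 mm high, with a vertical round hole of 42 mm diameter in its middle. Origin: hole centre at the underside. Its y axis is the long direction: the blocks belong on its +y and -y sides of the hole, their lengths along its x axis; 38 mm from hole centre to block centre (along y) is good.
- block_a: Loose steel support block, one of a matched pair with three small cross holes: 80 (x) by 20 (y) by 25 mm high. Origin: centre of its underside. The pair is interchangeable. 0.3 kg.
- block_b: The other block of the matched pair, the same: 80 (x) by 20 (y) by 25 mm high, three small cross holes. Origin: centre of its underside.
- odd_block: A plain steel block that has no mate, 56 (x) by 28 (y) by 14 mm high, without holes; too low, not wanted. Origin: centre of its underside.
- rocker_link: Loose flat aluminium link, 124 long (y), 12 mm thick; its middle is 48 wide (x) and 50 long with straight sides, the arms are 26 wide with a brass eye at each round end. In the middle sits a flush bearing, 37 mm across, with an open 20 mm bore right through. Origin: bearing centre at the underside. 0.14 kg; grip across the 48 mm middle.
- drift_medium: Steel drift, middle in size, standing in a hole of the wooden stand (lift it straight out, 25 mm). From below: pilot 16 mm diameter, 14 mm long, tapered to 9 mm over its lower 7; head disc 35 mm diameter, 12 high; round stem 25 mm diameter, 60 high; 86 in all. Origin: centre of the pilot's lower end, z up. Home when the head sits on the bearing. 0.16 kg.
- drift_large: The same kind of drift with a head disc of 47 mm, too large for this bearing; all else as the medium one. The three stand in a row 60 mm apart, in any order, in a fixed wooden stand 50 by 176 by 26 mm high.
- drift_small: The same kind of drift with a head disc of 26 mm, too small for this bearing; all else as the medium one. It stands in the same row.
Not all that is in view belongs to the job. What is shaped like the drift_medium but purple is not meant.

How it is judged:
By the outcome, as a careful person would: the job done as asked, in the order asked, and still so for the second after the job is handed in, with the robot touching nothing.
It also fails if it takes over 104 s, if anything falls off the work surface, if the arm or the gripper's body presses on something with over 40 N, if the wrist force passes 120 N, or if a joint passes its speed limit or range.

ROBOT

A 6-joint arm with a two-finger parallel gripper is mounted at the origin on a cart in front of the work surface, level with it; the furniture and walls round the work are solid. World frame = base frame: x ahead of the robot, y to its left, z up, the work surface at z = 0. Lengths are in mm, angles in rad, forces in N, time in s.
With the tool pointing down it reaches from about 300 to 875 mm from the base axis. Payload 4.2 kg.
Tool frame: the origin (TCP) lies at the very end of the fingers, on their centre line; the grasp point (between the pads) lies 19 mm behind it; z points along the fingers, y is the line along which they close (so a half turn about z gives the same grasp; the last joint's range is limited). The gripper opens to 85 mm and grips with 20 to 120 N. Pads are 22 mm wide; open, the fingers measure 114 mm over their backs; the gripper's body (76 mm by 85 mm) begins 54 mm behind the grasp point. The pads swing forward as they close: fully open they stand 13 mm farther back than shut.
Start: joints at [1.157, 0.32, 1.565, -0, 1.257, -0.02], TCP at [220.631, 531.002, 231.338] pointing down, gripper open.
Joint ranges: [-3.11, 3.11], [-0.84, 2.01], [0.21, 2.61], [-1.34, 4.49], [0.05, 2.63], [-2.56, 2.56]. Speed limits (rad/s): [2.57, 2.57, 3.14, 3.14, 3.14, 3.14].

INTERFACE

Orientations are given as a unit quaternion [w, x, y, z].
In Python, from cell import * gives the robot as it stands.
- The arm moves only by the shell command python3 -m pendant 'ROWS' [FORCE]. ROWS is JSON, a list of rows, each an object with "linear": the shift along the tool's x, y, z in mm, a list of three; "spin": the turn about the tool's z in degrees; "jaw": the opening, from -1 (shut) to 1 (fully open). A call has 1 to 5 rows; each row shifts and turns the commanded pose from where the row before left it, along the tool's axes as they then stand; what a row does not reach is not made up. A row lasts 1/8 s, in which the tool goes at most 62.5 mm and 10.7 degrees, less where a joint would pass 70% of its speed; a pose out of reach is approached as far as the arm can. A call with a gripper value outside its range is refused whole. The fingers move at their own pace and stop on an object; FORCE is the grip in N (left out, the last holds). Time passes only in rows, so rows that do not move let the fingers close. It gives the time, the measured TCP pose, the force, the opening and the grip force at its end, in the units of the state.
- get_obs(): the state, without advancing time (a new reading comes with each control period).
- grab_frame(name): name is "side" or "top" or "wrist"; returns the picture (420x560x3 uint8, red, green, blue); there is no depth.
- camera_params(name): a dict with "mtx" (3x3 intrinsics, pixels), "T" (4x4, takes a point from camera to world coordinates). Camera axes: x right, y down, z forward; pixel columns grow to the right and rows downward; lengths in mm; the calibration is good to about 2 mm. A picture is of the moment at which its call begins: read the wrist's pose just before it. camera_params takes no time and is no camera call; for the wrist camera it gives the pose at the moment of the call.
- hand_in(): hands the job in; it is judged then, once.
The state is a dict: "time_s": time; "joint_pos": joint angles; "joint_velocities": joint speeds; "effort": joint torques, N m; "position": TCP position; "eef_rot": TCP orientation; "contact_force": force on the tool from outside, world axes, zero at the start; "torque": the same for the moment, N m; "gripper_width": finger opening in mm; "grasp_force": force on a finger pad.
Only numpy, scipy, OpenCV 4.12 (cv2) and the standard library are available. Lean on these libraries where they do the work, as an engineer would, in place of code of your own. Each camera call takes 0.05 s, during which the arm holds its last target. There are 200 camera calls.

## Working session

There is one attempt and no reset: what is moved stays moved. The work goes in short steps, Python scripts to look and compute and a shell command to move; the robot and the scene stay as the last step left them, time stands still between calls to the robot, and variables do not carry over. Pictures are saved under pics/ and viewed, at most 14 in all, crops included, and the job is handed in when it is done.

```bash
mkdir -p pics; ls; python3 - <<'E'
from cell import *
import cv2
for n in("top","side","wrist"):
    cv2.imwrite(f"pics/{n}0.png",grab_frame(n)[:,:,::-1]); p=camera_params(n); print(n,p["mtx"],p["T"].round(3) if hasattr(p["T"],'round') else p["T"])
print(get_obs())
E
```

```text
pics
top [[412.12345792   0.         270.82875846]
 [  0.         412.12345792 203.2336795 ]
 [  0.           0.           1.        ]] [[ 2.700000e-02 -9.920000e-01  1.250000e-01  4.066870e+02]
 [-9.990000e-01 -3.100000e-02 -2.700000e-02  2.194300e+01]
 [ 3.000000e-02 -1.240000e-01 -9.920000e-01  1.046501e+03]
 [ 0.000000e+00  0.000000e+00  0.000000e+00  1.000000e+00]]
side [[491.3449137    0.         280.54199523]
 [  0.         491.3449137  212.99809326]
 [  0.           0.           1.        ]] [[ 8.05000e-01 -2.31000e-01  5.47000e-01 -1.25654e+02]
 [-5.93000e-01 -2.99000e-01  7.47000e-01 -8.88761e+02]
 [-1.00000e-02 -9.26000e-01 -3.78000e-01  5.11295e+02]
 [ 0.00000e+00  0.00000e+00  0.00000e+00  1.00000e+00]]
wrist [[341.9148537    0.         281.76304326]
 [  0.         341.9148537  209.13366897]
 [  0.           0.           1.        ]] [[ 3.83000e-01  8.85000e-01  2.66000e-01  1.53093e+02]
 [ 9.24000e-01 -3.66000e-01 -1.12000e-01  5.59003e+02]
 [-2.00000e-03  2.89000e-01 -9.57000e-01  3.73193e+02]
 [ 0.00000e+00  0.00000e+00  0.00000e+00  1.00000e+00]]
{'time_s': 0.15, 'joint_pos': array([ 1.15698678e+00,  3.20153351e-01,  1.56540122e+00,  7.41924353e-06,
        1.25737650e+00, -1.99753286e-02]), 'joint_velocities': array([-7.92011416e-05, -1.98586276e-03, -6.26202446e-03, -1.24956338e-03,
        5.41542649e-04, -1.02923891e-03]), 'effort': array([ 4.79444807e-04, -4.15839779e+01, -2.34346908e+01, -4.14841043e-05,
        5.94578029e-03,  9.74185724e-06]), 'position': array([220.4881901 , 530.66437475, 230.66968358]), 'eef_rot': array([-1.47455694e-04,  1.95648034e-01,  9.80673951e-01, -6.52767039e-04]), 'contact_force': array([0.48710785, 0.03357691, 0.10546027]), 'torque': array([0.02762019, 0.01432608, 0.01186937]), 'grasp_force': 0.0, 'gripper_width': 85.19897985940099}
```

View pics/top0.png

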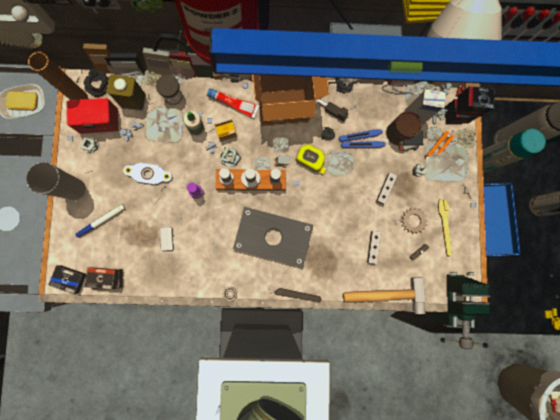

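View pics/side0.png

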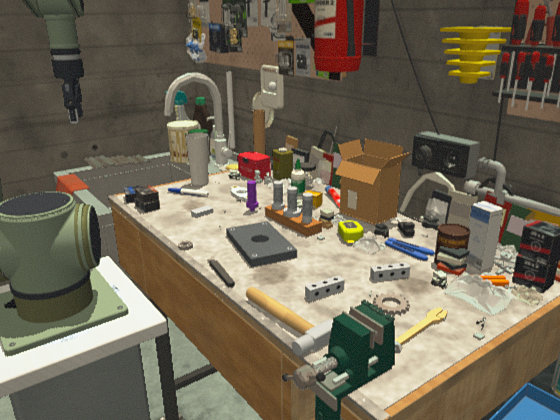

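The top view shows:
- plate hole at (273,237)
- holed blocks at (386,189) and (373,247)
- plain odd block at (167,239)
- link at (148,173)
- stand with drifts at about (225,177), (250,178) and (276,176)
- purple decoy at (195,188)

The side view shows the same scene, with the drifts at about (278,195), (292,200) and (307,207).

```bash
cat > h.py <<'E'
from cell import *
import numpy as np, cv2
def rays(n,px,P=None):
    P=P or camera_params(n); px=np.atleast_2d(np.array(px,float)); K=np.array(P["mtx"]);T=np.array(P["T"])
    d=np.c_[px,np.ones(len(px))]@np.linalg.inv(K).T@T[:3,:3].T
    return T[:3,3],d
def onz(n,px,z,P=None):
    o,d=rays(n,px,P); return o+d*((z-o[2])/d[:,2])[:,None]
def proj(n,X,P=None):
    P=P or camera_params(n); K=np.array(P["mtx"]);T=np.array(P["T"])
    c=(np.atleast_2d(X)-T[:3,3])@T[:3,:3]; u=c@K.T; return u[:,:2]/u[:,2:]
E
python3 - <<'E'
import cv2,numpy as np
from h import *
t=cv2.imread('pics/top0.png'); s=cv2.imread('pics/side0.png')
a=cv2.resize(t[140:280,110:410],None,fx=2.6,fy=2.6,interpolation=cv2.INTER_CUBIC)
b=cv2.resize(s[160:260,180:420],None,fx=2.3,fy=2.3,interpolation=cv2.INTER_CUBIC)
b=np.pad(b,((0,0),(0,a.shape[1]-b.shape[1]),(0,0)))
cv2.imwrite('pics/crop1.png',np.vstack([a,b]))
for nm,p,z in [("hole",(273,237),20),("b1",(386,189),25),("b2",(373,247),25),("link",(148,173),12),("odd",(167,239),14),("d1",(225,174),97),("d2",(250,175),97),("d3",(276,174),97)]:
    print(nm,onz("top",p,z).round(0))
E
```

```text
hole [[451. -13.  20.]]
b1 [[ 580. -296.   25.]]
b2 [[ 433. -262.   25.]]
link [[604. 307.  12.]]
odd [[439. 249.  14.]]
d1 [[592. 105.  97.]]
d2 [[591.  47.  97.]]
d3 [[595. -14.  97.]]
```

View pics/crop1.png

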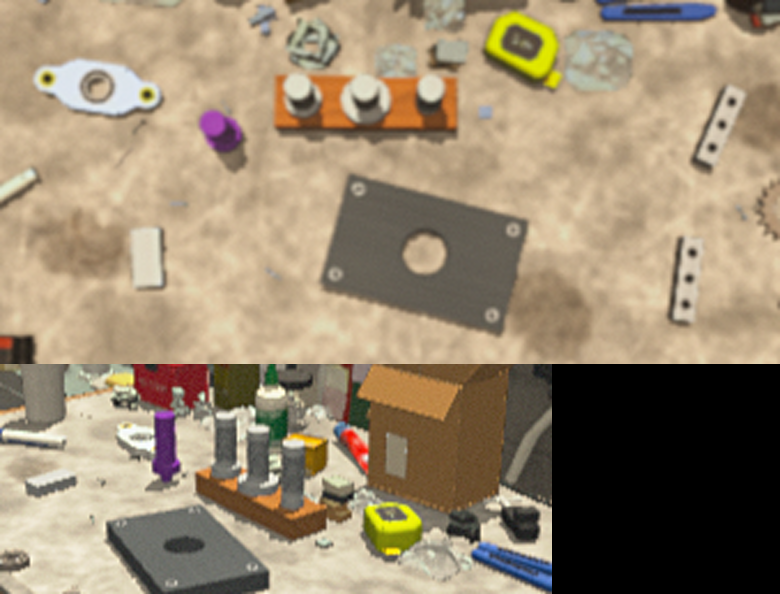

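Choices:
- **Drifts:** (225,177) has a head about 35 mm wide, so it is the medium. (250,178) at about 46 mm is the large, (276,176) is the small, and the purple one at (195,188) is the decoy.
- **Blocks:** those at (386,189) and (373,247) have three holes and are the pair. The plain one at (167,239) is the odd block.

The close crop confirms this. I'll go over the plate first.

```bash
cat >> h.py <<'E'
def rot(o):
    from scipy.spatial.transform import Rotation as R
    w,x,y,z=o["eef_rot"]; return R.from_quat([x,y,z,w]).as_matrix()
def plan(x,y,z,phi=None):
    "shift in tool axes at present orientation, then spin; and shift if spun first"
    o=get_obs(); M=rot(o); d=np.array([x,y,z])-o["position"]; now=np.degrees(np.arctan2(M[1,1],M[0,1]))
    print("t",round(o["time_s"],1),"pos",o["position"].round(1),"phi",round(now,1),"tool shift now",(M.T@d).round(1))
    if phi is not None:
        s=(now-phi+90)%180-90
        c,q=np.cos(np.radians(s)),np.sin(np.radians(s)); M2=M@np.array([[c,-q,0],[q,c,0],[0,0,1]])
        print("spin",round(s,1),"then shift",(M2.T@d).round(1))
E
python3 - <<'E'
from h import *
plan(420,-13,230,76)
c=np.array([(350,175),(527,220),(503,333),(322,290)])/2.6+[110,140]
X=onz("top",c,20); print(X.round(0),X.mean(0)); e=X[0]-X[1]; print(np.degrees(np.arctan2(e[1],e[0])),np.linalg.norm(e))
E
```

```text
t 0.1 pos [220.5 530.7 230.7] phi 67.4 tool shift now [-392.9 -425.5    1.2]
spin -8.6 then shift [-325.1 -479.2    1.2]
[[ 523.   60.   20.]
 [ 485. -112.   20.]
 [ 377.  -91.   20.]
 [ 413.   82.   20.]] [449.57728204 -15.08027205  20.        ]
77.39991139017539 175.8157473956247
```

```bash
python3 -m pendant '[{"linear":[0,0,0],"spin":-9,"jaw":1},{"linear":[-32,-48,0],"spin":0,"jaw":1},{"linear":[-32,-48,0],"spin":0,"jaw":1},{"linear":[-32,-48,0],"spin":0,"jaw":1},{"linear":[-32,-48,0],"spin":0,"jaw":1}]' 60
python3 -m pendant '[{"linear":[-32,-48,0],"spin":0,"jaw":1},{"linear":[-32,-48,0],"spin":0,"jaw":1},{"linear":[-32,-48,0],"spin":0,"jaw":1},{"linear":[-32,-48,0],"spin":0,"jaw":1},{"linear":[-32,-48,0],"spin":0,"jaw":1}]'
python3 -m pendant '[{"linear":[-32,-48,0],"spin":0,"jaw":1},{"linear":[0,0,0],"spin":0,"jaw":1},{"linear":[0,0,0],"spin":0,"jaw":1}]'
python3 - <<'E'
from h import *
import pickle
P=camera_params("wrist"); im=grab_frame("wrist"); cv2.imwrite("pics/w1.png",im[:,:,::-1]); pickle.dump(P,open("w1.pkl","wb"))
plan(433,-262,120,85)
E
```

```text
time_s: 0.78
position: [300.3, 312.6, 231.2]
eef_rot: [0.0, 0.118, 0.993, -0.0]
contact_force: [0.8, -0.2, 0.2]
gripper_width: 85.4
grasp_force: 0.0
time_s: 1.4
position: [399.6, 41.7, 231.4]
eef_rot: [0.0, 0.118, 0.993, 0.0]
contact_force: [0.8, 0.2, 0.3]
gripper_width: 85.5
grasp_force: 0.0
time_s: 1.78
position: [418.7, -10.5, 231.0]
eef_rot: [-0.001, 0.119, 0.993, 0.0]
contact_force: [0.5, -0.5, -0.4]
gripper_width: 85.3
grasp_force: 0.0
t 1.8 pos [418.6  -9.9 231.1] phi 76.5 tool shift now [ -73.1 -241.8  110.9]
spin -8.5 then shift [ -36.4 -249.9  110.9]
```

View pics/w1.png

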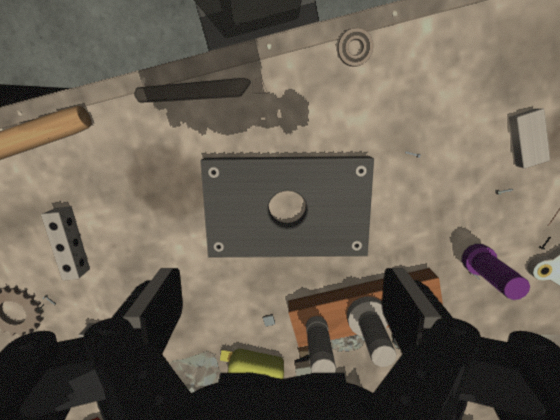

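Plate spans (203,158) to (373,256) with its hole at about (287,206), and one pair block sits at (66,243) with holes on its top. I'll measure the plate from this, then move over the near block.

```bash
python3 - <<'E'
from h import *
import pickle
P=pickle.load(open("w1.pkl","rb")); im=cv2.imread("pics/w1.png"); r=im[140:270,185:390]
hsv=cv2.cvtColor(r,cv2.COLOR_BGR2HSV)
m=((hsv[...,2]<115)&(hsv[...,1]<70)).astype(np.uint8)*255
m=cv2.morphologyEx(m,cv2.MORPH_OPEN,np.ones((5,5)))
cs,h=cv2.findContours(m,cv2.RETR_CCOMP,cv2.CHAIN_APPROX_NONE)
i=max(range(len(cs)),key=lambda i:cv2.contourArea(cs[i]))
q=cv2.approxPolyDP(cs[i],6,True)[:,0]+[185,140]; print(q.tolist())
for j,c in enumerate(cs):
    if h[0][j][3]==i and cv2.contourArea(c)>200:
        (e,ax,a)=cv2.fitEllipse(c); e=np.array(e)+[185,140]; print("hole",e,ax,onz("wrist",e,20,P).round(1))
# outline screws: small bright spots
g=cv2.cvtColor(im,cv2.COLOR_BGR2GRAY)
k=[(213.5,172.5),(361.5,171),(357,245.5),(219,247)]
X=onz("wrist",q,20,P); print(X.round(1))
X=onz("wrist",k,20,P); print(X.round(1),X.mean(0).round(1)); e=X[1]-X[0]+X[2]-X[3]; print(np.degrees(np.arctan2(e[1],e[0])))
E
python3 -m pendant '[{"linear":[-9,-50,10],"spin":-8.5,"jaw":1},{"linear":[-9,-50,20],"spin":0,"jaw":1},{"linear":[-8,-50,20],"spin":0,"jaw":1},{"linear":[-5,-50,20],"spin":0,"jaw":1},{"linear":[-5,-50,10],"spin":0,"jaw":1}]'
python3 -m pendant '[{"linear":[-5,-5,0],"spin":0,"jaw":1},{"linear":[0,0,0],"spin":0,"jaw":1},{"linear":[0,0,0],"spin":0,"jaw":1}]'
python3 - <<'E'
from h import *
import pickle
P=camera_params("wrist"); im=grab_frame("wrist"); cv2.imwrite("pics/w2.png",im[:,:,::-1]); pickle.dump(P,open("w2.pkl","wb"))
plan(433,-262,120,85)
E
```

```text
[[373, 158], [203, 154], [208, 256], [367, 255]]
hole [285.57215118 205.19963837] (29.519752502441406, 37.29393005371094) [[447.6 -13.3  20. ]]
[[ 419.5   86.2   20. ]
 [ 374.3  -83.3   20. ]
 [ 485.  -112.    20. ]
 [ 525.8   62.2   20. ]]
[[395.3 -78.4  20. ]
 [430.1  72.4  20. ]
 [511.8  53.3  20. ]
 [477.4 -96.9  20. ]] [453.6 -12.4  20. ]
77.05472567114727
time_s: 2.45
position: [425.5, -262.4, 150.3]
eef_rot: [-0.001, 0.043, 0.999, 0.001]
contact_force: [1.2, 0.4, -0.2]
gripper_width: 85.7
grasp_force: 0.0
time_s: 2.82
position: [430.2, -266.6, 151.6]
eef_rot: [0.0, 0.043, 0.999, 0.0]
contact_force: [0.3, -0.3, 0.3]
gripper_width: 85.2
grasp_force: 0.0
t 2.9 pos [ 430.2 -266.8  151.7] phi 85.1 tool shift now [-2.4  5.  31.7]
spin 0.1 then shift [-2.4  5.  31.7]
```

View pics/w2.png

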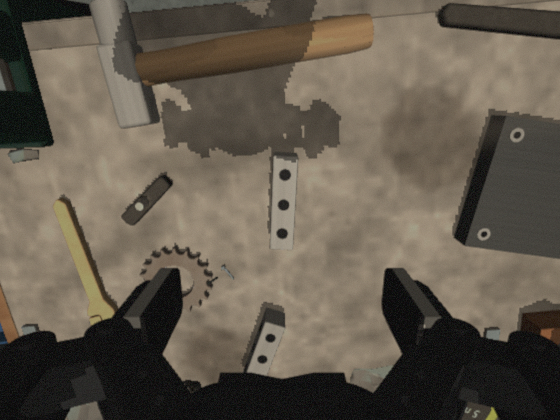

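The near block's top spans (275,158) to (294,249), with its holes at (285,175), (283.5,205) and (282,234). The second block lies at (265,345).

```bash
python3 - <<'E'
from h import *
import pickle
P=pickle.load(open("w2.pkl","rb")); im=cv2.imread("pics/w2.png")
x0,y0=260,145; r=im[y0:258,x0:310]; hsv=cv2.cvtColor(r,cv2.COLOR_BGR2HSV)
m=((hsv[...,1]<35)&(hsv[...,2]>125)).astype(np.uint8)*255
m=cv2.morphologyEx(m,cv2.MORPH_CLOSE,np.ones((13,13)))
cs,_=cv2.findContours(m,cv2.RETR_EXTERNAL,cv2.CHAIN_APPROX_NONE); c=max(cs,key=cv2.contourArea)
b=cv2.boxPoints(cv2.minAreaRect(c))+[x0,y0]; X=onz("wrist",b,25,P)
print(b.round(1).tolist(),X.round(1),X.mean(0).round(1),[np.linalg.norm(X[i]-X[i-1]).round(1) for i in range(4)])
h=onz("wrist",[(285,175),(283.5,205),(282,234)],25,P); e=h[0]-h[2]; print(h.round(1),np.linalg.norm(e),np.degrees(np.arctan2(e[1],e[0])))
c=X[:,:2].mean(0); a=np.degrees(np.arctan2(e[1],e[0]))
plan(h[1][0],h[1][1],3,a+90)
E
```

```text
[[270.3, 248.5], [274.0, 158.8], [296.6, 159.7], [292.9, 249.5]] [[ 472.3 -280.1   25. ]
 [ 396.5 -270.    25. ]
 [ 398.7 -252.3   25. ]
 [ 474.8 -261.    25. ]] [ 435.6 -265.9   25. ] [np.float64(19.3), np.float64(76.5), np.float64(17.8), np.float64(76.6)]
[[ 410.1 -262.4   25. ]
 [ 434.8 -265.7   25. ]
 [ 460.  -269.1   25. ]] 50.34401373904493 172.39565880682923
t 2.9 pos [ 430.2 -266.8  151.7] phi 85.1 tool shift now [ -4.5   1.4 148.7]
spin 2.7 then shift [ -4.4   1.6 148.7]
```

```bash
python3 -m pendant '[{"linear":[-4.5,1.5,40],"spin":2.7,"jaw":0.3},{"linear":[0,0,45],"spin":0,"jaw":0.3},{"linear":[0,0,40],"spin":0,"jaw":0.3},{"linear":[0,0,22],"spin":0,"jaw":0.3},{"linear":[0,0,0],"spin":0,"jaw":0.3}]' 60
python3 -m pendant '[{"linear":[0,0,0],"spin":0,"jaw":0.3},{"linear":[0,0,0],"spin":0,"jaw":-1},{"linear":[0,0,0],"spin":0,"jaw":-1},{"linear":[0,0,0],"spin":0,"jaw":-1},{"linear":[0,0,0],"spin":0,"jaw":-1}]' 60
python3 -m pendant '[{"linear":[0,0,0],"spin":0,"jaw":-1},{"linear":[0,0,0],"spin":0,"jaw":-1},{"linear":[0,0,0],"spin":0,"jaw":-1},{"linear":[0,0,0],"spin":0,"jaw":-1}]' 60
python3 - <<'E'
from h import *
c=np.array([452.5,-12.4]);a=np.radians(77.1);u=np.array([np.cos(a),np.sin(a)])
plan(*(c-38*u),60,77.1)
E
```

```text
time_s: 3.5
position: [433.7, -265.7, 3.3]
eef_rot: [-0.002, 0.067, 0.998, 0.001]
contact_force: [0.9, -0.8, 0.8]
gripper_width: 55.6
grasp_force: 0.0
time_s: 4.12
position: [435.1, -267.4, 5.5]
eef_rot: [0.001, 0.068, 0.998, -0.0]
contact_force: [-0.2, 2.2, 6.0]
gripper_width: 18.7
grasp_force: 60.3
time_s: 4.62
position: [435.1, -267.4, 5.5]
eef_rot: [0.001, 0.068, 0.998, -0.0]
contact_force: [-0.8, 0.8, 6.1]
gripper_width: 18.6
grasp_force: 60.3
t 4.6 pos [ 435.1 -267.4    5.5] phi 82.2 tool shift now [ 20.6 217.1 -54.6]
spin 5.1 then shift [ 39.9 214.4 -54.6]
```

```bash
python3 -m pendant '[{"linear":[0,0,-40],"spin":0,"jaw":-1},{"linear":[0,0,-60],"spin":5.1,"jaw":-1},{"linear":[8,50,0],"spin":0,"jaw":-1},{"linear":[10,50,0],"spin":0,"jaw":-1},{"linear":[10,50,0],"spin":0,"jaw":-1}]'
python3 -m pendant '[{"linear":[8,40,0],"spin":0,"jaw":-1},{"linear":[4,24,0],"spin":0,"jaw":-1},{"linear":[0,0,0],"spin":0,"jaw":-1},{"linear":[0,0,0],"spin":0,"jaw":-1},{"linear":[0,0,0],"spin":0,"jaw":-1}]'
python3 - <<'E'
from h import *
import pickle
P=camera_params("wrist"); im=grab_frame("wrist"); cv2.imwrite("pics/w3.png",im[:,:,::-1]); pickle.dump(P,open("w3.pkl","wb"))
c=np.array([452.5,-12.4]);a=np.radians(77.1);u=np.array([np.cos(a),np.sin(a)])
plan(*(c-38*u),25.5,77.1)
E
```

```text
time_s: 5.25
position: [440.2, -113.5, 104.4]
eef_rot: [0.0, 0.113, 0.994, 0.0]
contact_force: [0.7, -0.6, -2.4]
gripper_width: 18.9
grasp_force: 59.5
time_s: 5.88
position: [443.2, -50.6, 104.3]
eef_rot: [-0.0, 0.113, 0.994, -0.0]
contact_force: [0.4, 0.2, -3.6]
gripper_width: 18.6
grasp_force: 59.6
t 5.9 pos [443.2 -50.6 104.2] phi 77.1 tool shift now [-0.6  1.3 78.7]
spin -0.0 then shift [-0.6  1.3 78.7]
```

View pics/w3.png

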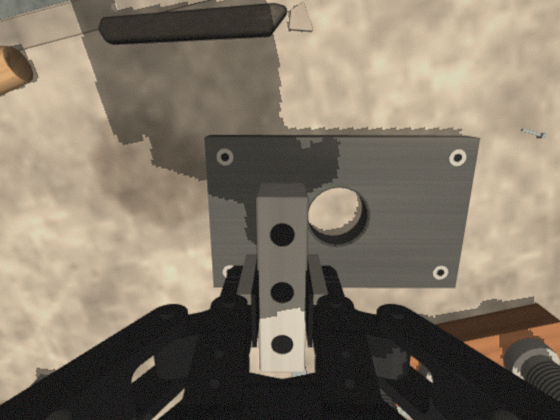

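Block is held with its top holes at (282,234), (282,292) and (282,345). Plate screws are at (225,157), (458,157), (440,272) and (230,272).

```bash
python3 - <<'E'
from h import *
import pickle
P=pickle.load(open("w3.pkl","rb")); g=cv2.imread("pics/w3.png",0)
k=onz("wrist",[(225,157),(458,157.5),(440,272)],20,P)
c=(k[0]+k[2])/2; e=k[1]-k[0]; f=k[1]-k[2]
print(k.round(1),"centre",c.round(1),np.degrees(np.arctan2(e[1],e[0])),np.linalg.norm(e),np.linalg.norm(f))
# hole rim: near-camera (upper) rim & sides at z=20
r=g[170:255,295:385]; cc=cv2.fitEllipse(cv2.convexHull(max(cv2.findContours(((r>130)|(r<35)).astype(np.uint8)*255,cv2.RETR_EXTERNAL,cv2.CHAIN_APPROX_NONE)[0],key=cv2.contourArea))); print(cc, onz("wrist",np.array(cc[0])+[295,170],20,P).round(1))
zt=104.2-5.5+25
h=onz("wrist",[(282,234),(282,292),(282.5,344.5)],zt,P); o=get_obs(); M=rot(o)
print("held holes in tool", ((h-o["position"])@M).round(1))
E
```

```text
[[395.  -78.3  20. ]
 [429.7  72.1  20. ]
 [511.3  52.7  20. ]] centre [453.1 -12.8  20. ] 76.98160627767157 154.30869894553473 83.84606684876165
((38.122352600097656, 38.666595458984375), (39.643856048583984, 53.575321197509766), 62.64552688598633) [[446.1 -14.9  20. ]]
held holes in tool [[ 26.    0.1 -19.4]
 [  0.9   0.1 -19.5]
 [-24.4   0.3 -19.5]]
```

```bash
python3 -m pendant '[{"linear":[-2,1.3,30],"spin":0,"jaw":-1},{"linear":[0,0,30],"spin":0,"jaw":-1},{"linear":[0,0,14],"spin":0,"jaw":-1},{"linear":[0,0,4],"spin":0,"jaw":-1},{"linear":[0,0,0],"spin":0,"jaw":-1}]'
python3 -m pendant '[{"linear":[0,0,0],"spin":0,"jaw":-1},{"linear":[0,0,1],"spin":0,"jaw":-1},{"linear":[0,0,0],"spin":0,"jaw":-1}]'
python3 - <<'E'
from h import *
print(get_obs()["position"])
E
```

```text
time_s: 6.55
position: [445.8, -49.3, 26.5]
eef_rot: [0.0, 0.112, 0.994, 0.0]
contact_force: [-0.7, 0.3, -2.8]
gripper_width: 18.8
grasp_force: 59.7
time_s: 6.92
position: [445.6, -48.9, 25.5]
eef_rot: [0.0, 0.112, 0.994, 0.0]
contact_force: [0.5, 0.3, -2.2]
gripper_width: 18.5
grasp_force: 59.7
[445.5826965  -48.91311445  25.51133886]
```

```bash
python3 -m pendant '[{"linear":[0,0,0.6],"spin":0,"jaw":-1},{"linear":[0,0,0],"spin":0,"jaw":0},{"linear":[0,0,0],"spin":0,"jaw":0},{"linear":[0,0,0],"spin":0,"jaw":0.2},{"linear":[0,0,0],"spin":0,"jaw":0.2}]'
python3 -m pendant '[{"linear":[0,0,-20],"spin":0,"jaw":0.2},{"linear":[0,0,-50],"spin":0,"jaw":0.2},{"linear":[-20,-22,-50],"spin":0,"jaw":0.3},{"linear":[-40,-45,-10],"spin":0,"jaw":1},{"linear":[-40,-45,0],"spin":0,"jaw":1}]'
python3 -m pendant '[{"linear":[-40,-45,0],"spin":0,"jaw":1},{"linear":[-40,-45,0],"spin":0,"jaw":1},{"linear":[-5,-9,0],"spin":9,"jaw":0.3},{"linear":[0,0,0],"spin":0,"jaw":0.3},{"linear":[0,0,0],"spin":0,"jaw":0.3}]'
python3 - <<'E'
from h import *
import pickle
P=camera_params("wrist"); im=grab_frame("wrist"); cv2.imwrite("pics/w4.png",im[:,:,::-1]); pickle.dump(P,open("w4.pkl","wb"))
plan(580,-296,5,68)
print(proj("wrist",[580,-296,25],P))
hsv=cv2.cvtColor(im,cv2.COLOR_RGB2HSV)
m=((hsv[...,1]<35)&(hsv[...,2]>125)).astype(np.uint8)*255
m=cv2.morphologyEx(m,cv2.MORPH_CLOSE,np.ones((13,13)))
for c in cv2.findContours(m,cv2.RETR_EXTERNAL,cv2.CHAIN_APPROX_NONE)[0]:
    if cv2.contourArea(c)>800: print(cv2.minAreaRect(c))
E
```

```text
time_s: 7.55
position: [445.5, -48.9, 24.7]
eef_rot: [0.0, 0.112, 0.994, 0.0]
contact_force: [-0.4, 0.7, -0.9]
gripper_width: 51.1
grasp_force: 0.0
time_s: 8.18
position: [519.6, -181.9, 156.6]
eef_rot: [0.002, 0.112, 0.994, -0.0]
contact_force: [0.8, 0.2, 0.2]
gripper_width: 85.3
grasp_force: 0.0
time_s: 8.8
position: [578.4, -295.0, 154.5]
eef_rot: [-0.0, 0.188, 0.982, 0.0]
contact_force: [-0.1, 0.3, -0.2]
gripper_width: 55.2
grasp_force: 0.0
t 8.8 pos [ 578.4 -294.8  154.7] phi 68.3 tool shift now [ -2.   -0.6 149.7]
spin 0.3 then shift [ -2.   -0.5 149.7]
[[281.32638873 201.15061947]]
((142.48611450195312, 300.7901916503906), (31.858959197998047, 99.18097686767578), 72.18110656738281)
((430.5068664550781, 217.18496704101562), (62.73405456542969, 80.40727233886719), 69.44395446777344)
((280.5, 211.0), (23.0, 78.0), 0.0)
```

View pics/w4.png

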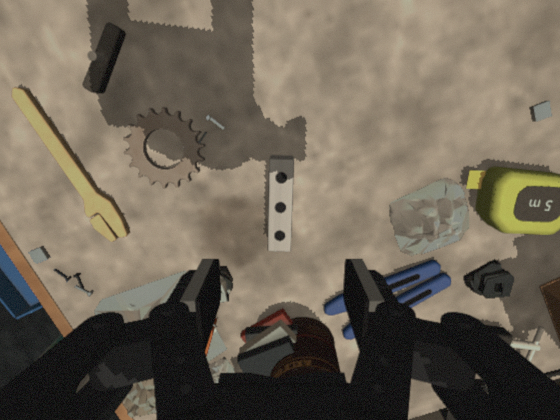

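Second block's holes are at (281.5,177.5), (280.5,207) and (279.5,236), with clear space at the finger sides.

```bash
python3 - <<'E'
from h import *
import pickle
P=pickle.load(open("w4.pkl","rb"))
h=onz("wrist",[(281.5,177.5),(280.5,207),(279.5,236)],25,P); e=h[0]-h[2]; a=np.degrees(np.arctan2(e[1],e[0])); print(h.round(1),np.linalg.norm(e),a)
print("clutter",onz("wrist",[(225,285),(330,330)],0,P).round(0))
plan(h[1][0],h[1][1],5,a+90)
E
```

```text
[[ 561.6 -288.5   25. ]
 [ 584.4 -298.5   25. ]
 [ 608.  -308.8   25. ]] 50.60124356010931 156.37600217187966
clutter [[ 645. -381.    0.]
 [ 731. -303.    0.]]
t 8.8 pos [ 578.4 -294.8  154.7] phi 68.3 tool shift now [ -7.   -1.2 149.7]
spin 1.9 then shift [ -7.1  -1.  149.7]
```

```bash
python3 -m pendant '[{"linear":[-7,-1,40],"spin":1.9,"jaw":0.3},{"linear":[0,0,45],"spin":0,"jaw":0.3},{"linear":[0,0,40],"spin":0,"jaw":0.3},{"linear":[0,0,23.5],"spin":0,"jaw":0.3},{"linear":[0,0,0],"spin":0,"jaw":0.3}]' 60
python3 -m pendant '[{"linear":[0,0,0],"spin":0,"jaw":0.3},{"linear":[0,0,0],"spin":0,"jaw":-1},{"linear":[0,0,0],"spin":0,"jaw":-1},{"linear":[0,0,0],"spin":0,"jaw":-1},{"linear":[0,0,0],"spin":0,"jaw":-1}]' 60
python3 -m pendant '[{"linear":[0,0,0],"spin":0,"jaw":-1},{"linear":[0,0,0],"spin":0,"jaw":-1}]' 60
python3 - <<'E'
from h import *
c=np.array([453.1,-12.6]);a=np.radians(77);u=np.array([np.cos(a),np.sin(a)])
plan(*(c+38*u),135,77)
E
```

```text
time_s: 9.48
position: [583.6, -297.7, 4.6]
eef_rot: [-0.002, 0.205, 0.979, 0.001]
contact_force: [-0.1, 0.4, -0.2]
gripper_width: 55.5
grasp_force: 0.0
time_s: 10.1
position: [585.7, -299.6, 7.7]
eef_rot: [0.001, 0.206, 0.979, -0.0]
contact_force: [0.2, 1.1, 6.2]
gripper_width: 18.2
grasp_force: 62.3
time_s: 10.35
position: [585.7, -299.6, 7.7]
eef_rot: [0.001, 0.206, 0.979, -0.0]
contact_force: [-0.2, 1.1, 6.1]
gripper_width: 18.6
grasp_force: 62.3
t 10.3 pos [ 585.7 -299.6    7.7] phi 66.2 tool shift now [ 243.8  246.6 -127.8]
spin -10.8 then shift [ 193.4  287.8 -127.8]
```

```bash
python3 -m pendant '[{"linear":[0,0,-40],"spin":0,"jaw":-1},{"linear":[0,0,-55],"spin":-5.4,"jaw":-1},{"linear":[0,0,-30],"spin":-5.4,"jaw":-1},{"linear":[33,48,0],"spin":0,"jaw":-1},{"linear":[33,48,0],"spin":0,"jaw":-1}]'
python3 -m pendant '[{"linear":[33,48,0],"spin":0,"jaw":-1},{"linear":[33,48,0],"spin":0,"jaw":-1},{"linear":[33,48,0],"spin":0,"jaw":-1},{"linear":[28,48,0],"spin":0,"jaw":-1},{"linear":[0,0,30],"spin":0,"jaw":-1}]'
python3 -m pendant '[{"linear":[0,0,0],"spin":0,"jaw":-1},{"linear":[0,0,0],"spin":0,"jaw":-1}]'
python3 - <<'E'
from h import *
import pickle
P=camera_params("wrist"); im=grab_frame("wrist"); cv2.imwrite("pics/w5.png",im[:,:,::-1]); pickle.dump(P,open("w5.pkl","wb"))
c=np.array([453.1,-12.6]);a=np.radians(77);u=np.array([np.cos(a),np.sin(a)])
plan(*(c+38*u),27.7,77)
E
```

```text
time_s: 10.98
position: [541.2, -190.0, 130.9]
eef_rot: [-0.0, 0.114, 0.994, 0.0]
contact_force: [0.3, 0.9, -2.9]
gripper_width: 18.7
grasp_force: 61.2
time_s: 11.6
position: [461.4, 27.6, 102.4]
eef_rot: [0.002, 0.11, 0.994, 0.001]
contact_force: [0.3, -1.1, -3.7]
gripper_width: 18.8
grasp_force: 61.1
time_s: 11.85
position: [461.9, 24.2, 101.6]
eef_rot: [0.0, 0.113, 0.994, 0.0]
contact_force: [-0.1, -0.9, -1.8]
gripper_width: 18.6
grasp_force: 61.1
t 11.9 pos [462.3  24.  101.9] phi 77.0 tool shift now [ 0.8  0.2 74.2]
spin -0.0 then shift [ 0.8  0.2 74.2]
```

View pics/w5.png

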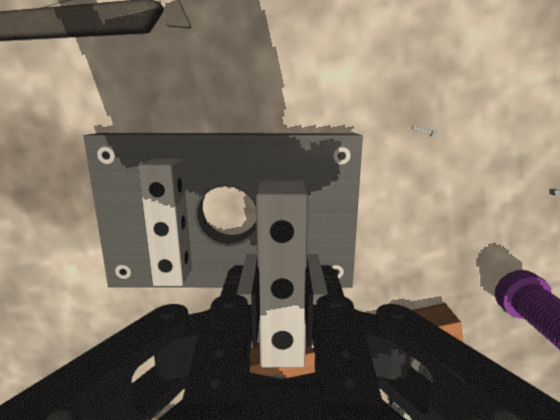

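Placed block's holes are at (157,189), (161.5,229) and (166,266). The held block's are at (282,231.5), (282,288.5) and (282,340), and screws are at (105,155), (342,155) and (123,272).

```bash
python3 - <<'E'
from h import *
import pickle
P=pickle.load(open("w5.pkl","rb"))
k=onz("wrist",[(105.5,155),(342.5,155),(123,272)],20,P); c=(k[1]+k[2])/2; e=k[1]-k[0]; a=np.arctan2(e[1],e[0]); print("plate",c.round(1),np.degrees(a))
c=np.array([453.1,-12.7,0]);a=np.radians(77)
B=np.array([[np.sin(a),-np.cos(a),0],[np.cos(a),np.sin(a),0]])
h=onz("wrist",[(157,189),(161.5,229),(166,266)],45,P); print("placed in plate",((h-c)@B.T).round(1))
o=get_obs(); M=rot(o); h=onz("wrist",[(282,231.5),(282,288.5),(282,340)],o["position"][2]+17.3,P); print("held tool",((h-o["position"])@M).round(1))
E
```

```text
plate [453.3 -12.6  20. ] 77.03304047466904
placed in plate [[-25.2 -36.7]
 [  0.2 -36.6]
 [ 25.4 -36.3]]
held tool [[ 26.7   0.1 -17.3]
 [  1.8   0.2 -17.3]
 [-23.2   0.2 -17.3]]
```

```bash
python3 -m pendant '[{"linear":[-0.9,-0.3,30],"spin":0,"jaw":-1},{"linear":[0,0,30],"spin":0,"jaw":-1},{"linear":[0,0,10],"spin":0,"jaw":-1},{"linear":[0,0,3],"spin":0,"jaw":-1},{"linear":[0,0,0],"spin":0,"jaw":-1}]'
python3 -m pendant '[{"linear":[0,0,0.7],"spin":0,"jaw":-1},{"linear":[0,0,0.7],"spin":0,"jaw":-1},{"linear":[0,0,0],"spin":0,"jaw":-1}]'
python3 - <<'E'
from h import *
print(get_obs()["position"],get_obs()["contact_force"])
E
```

```text
time_s: 12.52
position: [463.2, 23.9, 29.0]
eef_rot: [0.001, 0.113, 0.994, 0.0]
contact_force: [0.6, 0.5, -2.6]
gripper_width: 18.9
grasp_force: 61.0
time_s: 12.9
position: [462.8, 24.2, 27.6]
eef_rot: [0.001, 0.113, 0.994, 0.0]
contact_force: [-1.4, -0.2, 4.3]
gripper_width: 18.4
grasp_force: 62.0
[462.80480027  24.15312523  27.63411367] [-1.40552856 -0.19149716  4.29997274]
```

```bash
python3 -m pendant '[{"linear":[0,0,0],"spin":0,"jaw":0},{"linear":[0,0,0],"spin":0,"jaw":0},{"linear":[0,0,0],"spin":0,"jaw":0.2},{"linear":[0,0,0],"spin":0,"jaw":0.2},{"linear":[0,0,-20],"spin":0,"jaw":0.2}]'
python3 -m pendant '[{"linear":[0,0,-50],"spin":0,"jaw":0.2},{"linear":[0,0,-60],"spin":0,"jaw":0.3},{"linear":[-14,50,-5],"spin":0,"jaw":0.6},{"linear":[-12,51,0],"spin":0,"jaw":0.6},{"linear":[-12,51,0],"spin":0,"jaw":0.6}]'
python3 -m pendant '[{"linear":[-12,51,0],"spin":0,"jaw":0.6},{"linear":[-12,51,0],"spin":0,"jaw":0.6},{"linear":[-12,53,0],"spin":10,"jaw":0.6},{"linear":[0,0,0],"spin":10,"jaw":0.6},{"linear":[0,0,0],"spin":10,"jaw":0.6}]'
python3 -m pendant '[{"linear":[0,0,0],"spin":10,"jaw":0.6},{"linear":[0,0,0],"spin":10,"jaw":0.6},{"linear":[0,0,0],"spin":10,"jaw":0.6},{"linear":[0,0,0],"spin":10,"jaw":0.6},{"linear":[0,0,0],"spin":10,"jaw":0.6}]'
python3 -m pendant '[{"linear":[0,0,0],"spin":6,"jaw":0.6},{"linear":[0,0,0],"spin":0,"jaw":0.6},{"linear":[0,0,0],"spin":0,"jaw":0.6}]'
python3 - <<'E'
from h import *
import pickle
P=camera_params("wrist"); im=grab_frame("wrist"); cv2.imwrite("pics/w6.png",im[:,:,::-1]); pickle.dump(P,open("w6.pkl","wb"))
q=onz("top",np.array([(47,78),(97,86),(148,94)])/2.6+[110,140],12); e=q[0]-q[2]; print(q.round(0),np.degrees(np.arctan2(e[1],e[0])),np.linalg.norm(e))
plan(604,307,5,-10)
E
```

```text
time_s: 13.52
position: [461.1, 24.1, 45.9]
eef_rot: [-0.002, 0.113, 0.994, -0.0]
contact_force: [0.2, -0.3, -0.7]
gripper_width: 51.2
grasp_force: 0.0
time_s: 14.15
position: [534.1, 165.0, 162.1]
eef_rot: [0.0, 0.113, 0.994, 0.0]
contact_force: [0.8, -0.9, -0.1]
gripper_width: 68.4
grasp_force: 0.0
time_s: 14.78
position: [603.1, 307.5, 160.8]
eef_rot: [-0.0, 0.368, 0.93, -0.0]
contact_force: [-0.1, 0.6, 0.2]
gripper_width: 68.0
grasp_force: 0.0
time_s: 15.4
position: [603.1, 306.6, 161.4]
eef_rot: [-0.0, 0.727, 0.687, -0.0]
contact_force: [0.8, -0.5, 0.4]
gripper_width: 68.7
grasp_force: 0.0
time_s: 15.78
position: [603.1, 306.7, 161.6]
eef_rot: [-0.0, 0.76, 0.65, -0.0]
contact_force: [-0.1, 0.2, 0.4]
gripper_width: 68.1
grasp_force: 0.0
[[610. 358.  12.]
 [604. 309.  12.]
 [598. 259.  12.]] 82.71964537788146 99.22250810579465
t 15.8 pos [603.2 306.6 161.7] phi -8.9 tool shift now [  0.5   0.8 156.7]
spin 1.1 then shift [  0.5   0.8 156.7]
```

View pics/w6.png

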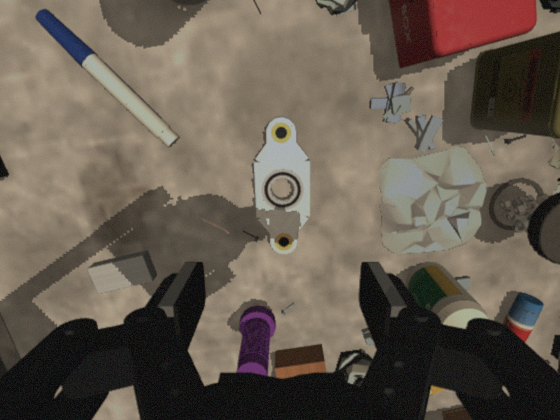

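Link eyes are at (281,132.5) and (284.5,241.5) with the bearing at (283,188.5). Nothing is within finger reach.

```bash
python3 - <<'E'
from h import *
import pickle
P=pickle.load(open("w6.pkl","rb"))
h=onz("wrist",[(281,132.5),(283,188.5),(284.5,241.5)],12,P); e=h[0]-h[2]; a=np.degrees(np.arctan2(e[1],e[0])); print(h.round(1),((h[0]+h[2])/2).round(1),np.linalg.norm(e),a)
print(onz("wrist",[(430,275),(380,200),(257,312)],0,P).round(0))
plan(h[1][0],h[1][1],7,a-90)
E
```

```text
[[611.  358.2  12. ]
 [605.3 310.5  12. ]
 [599.  260.9  12. ]] [605.  309.5  12. ] 98.04708309931735 82.99826707465483
[[735. 199.   0.]
 [692. 283.   0.]
 [559. 184.   0.]]
t 15.8 pos [603.2 306.6 161.7] phi -8.9 tool shift now [  4.1   1.5 154.7]
spin -1.9 then shift [  4.1   1.7 154.7]
```

```bash
python3 -m pendant '[{"linear":[4.1,1.7,40],"spin":-1.9,"jaw":0.5},{"linear":[0,0,50],"spin":0,"jaw":0.5},{"linear":[0,0,45],"spin":0,"jaw":0.5},{"linear":[0,0,20],"spin":0,"jaw":0.5},{"linear":[0,0,6],"spin":0,"jaw":0.5}]' 50
python3 -m pendant '[{"linear":[0,0,0],"spin":0,"jaw":0.4},{"linear":[0,0,0],"spin":0,"jaw":-1},{"linear":[0,0,0],"spin":0,"jaw":-1},{"linear":[0,0,0],"spin":0,"jaw":-1},{"linear":[0,0,0],"spin":0,"jaw":-1}]' 50
python3 -m pendant '[{"linear":[0,0,0],"spin":0,"jaw":-1},{"linear":[0,0,0],"spin":0,"jaw":-1}]' 50
```

```text
time_s: 16.45
position: [604.8, 310.1, -0.9]
eef_rot: [-0.0, 0.749, 0.662, -0.001]
contact_force: [-0.2, -0.4, 0.9]
gripper_width: 63.9
grasp_force: 0.0
time_s: 17.08
position: [606.6, 311.0, 2.6]
eef_rot: [0.0, 0.749, 0.662, 0.002]
contact_force: [0.2, 0.8, 5.9]
gripper_width: 46.2
grasp_force: 52.1
time_s: 17.32
position: [606.6, 311.0, 2.6]
eef_rot: [0.0, 0.749, 0.662, 0.002]
contact_force: [0.1, 0.1, 5.7]
gripper_width: 46.6
grasp_force: 52.1
```

```bash
python3 -m pendant '[{"linear":[0,0,-30],"spin":0,"jaw":-1},{"linear":[0,0,-60],"spin":0,"jaw":-1},{"linear":[0,0,-60],"spin":0,"jaw":-1},{"linear":[0,0,0],"spin":0,"jaw":-1}]'
python3 - <<'E'
from h import *
plan(453.1,-12.7,130,-13)
E
```

```text
time_s: 17.82
position: [608.4, 311.8, 157.3]
eef_rot: [0.002, 0.749, 0.662, 0.006]
contact_force: [0.5, -0.3, -1.9]
gripper_width: 46.2
grasp_force: 51.8
t 17.8 pos [608.4 311.8 157.3] phi -7.1 tool shift now [-341.3 -114.5   23.8]
spin 5.9 then shift [-351.3  -78.6   23.8]
```

```bash
python3 -m pendant '[{"linear":[0,0,0],"spin":5.9,"jaw":-1},{"linear":[-44,-10,0],"spin":0,"jaw":-1},{"linear":[-44,-10,0],"spin":0,"jaw":-1},{"linear":[-44,-10,0],"spin":0,"jaw":-1},{"linear":[-44,-10,0],"spin":0,"jaw":-1}]'
python3 -m pendant '[{"linear":[-44,-10,0],"spin":0,"jaw":-1},{"linear":[-44,-10,0],"spin":0,"jaw":-1},{"linear":[-44,-10,0],"spin":0,"jaw":-1},{"linear":[-43,-8.6,24],"spin":0,"jaw":-1},{"linear":[0,0,0],"spin":0,"jaw":-1}]'
python3 -m pendant '[{"linear":[0,0,0],"spin":0,"jaw":-1},{"linear":[0,0,0],"spin":0,"jaw":-1}]'
python3 - <<'E'
from h import *
import pickle
P=camera_params("wrist"); im=grab_frame("wrist"); cv2.imwrite("pics/w7.png",im[:,:,::-1]); pickle.dump(P,open("w7.pkl","wb"))
plan(453.1,-12.7,47.6,-13)
E
```

```text
time_s: 18.45
position: [525.4, 146.4, 149.3]
eef_rot: [-0.0, 0.782, 0.623, -0.001]
contact_force: [0.7, -0.4, -1.2]
gripper_width: 46.0
grasp_force: 51.8
time_s: 19.08
position: [446.4, -15.7, 124.4]
eef_rot: [-0.002, 0.784, 0.621, -0.003]
contact_force: [-0.5, -0.5, -0.9]
gripper_width: 46.4
grasp_force: 51.9
time_s: 19.32
position: [451.0, -13.3, 127.0]
eef_rot: [0.0, 0.782, 0.623, 0.0]
contact_force: [-0.6, 0.6, -1.5]
gripper_width: 46.5
grasp_force: 51.9
t 19.4 pos [451.  -13.2 127. ] phi -12.9 tool shift now [ 0.9  1.9 79.4]
spin 0.1 then shift [ 1.   1.9 79.4]
```

View pics/w7.png

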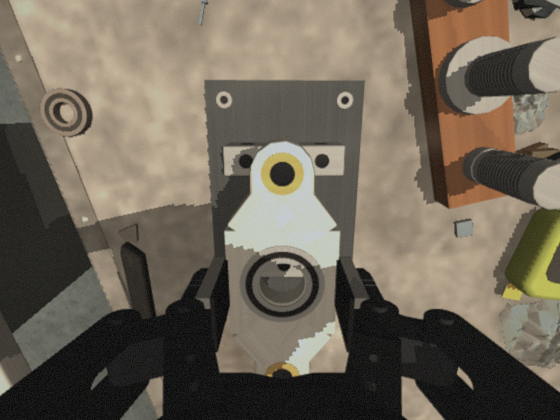

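Held link has its eye at (282,174) and bearing at (282,284). Screws are at (224,100) and (345,100), and the +y block's outer holes are at (245,161) and (321,161).

```bash
python3 - <<'E'
from h import *
import pickle
P=pickle.load(open("w7.pkl","rb")); c=np.array([453.1,-12.7,0]);a=np.radians(77)
B=np.array([[np.sin(a),-np.cos(a),0],[np.cos(a),np.sin(a),0]])
print("screws",((onz("wrist",[(224,100),(345,100)],20,P)-c)@B.T).round(1),"exp ±42,77")
print("block",((onz("wrist",[(245,161),(321,161)],45,P)-c)@B.T).round(1))
p=np.array([451,-13.2,127.]); M=rot(get_obs())
h=onz("wrist",[(282,174),(282,284)],136.4,P); print("link tool",((h-p)@M).round(1)); e=h[0]-h[1]; print(np.degrees(np.arctan2(e[1],e[0])))
E
```

```text
screws [[-41.7  76.3]
 [ 42.4  76.5]] exp ±42,77
block [[-25.7  37.7]
 [ 24.3  37.9]]
link tool [[47.7  0.6 -9.4]
 [-0.8  0.6 -9.4]]
77.14655900916885
```

```bash
python3 -m pendant '[{"linear":[1.7,1.3,30],"spin":0,"jaw":-1},{"linear":[0,0,30],"spin":0,"jaw":-1},{"linear":[0,0,14],"spin":0,"jaw":-1},{"linear":[0,0,4],"spin":0,"jaw":-1},{"linear":[0,0,0],"spin":0,"jaw":-1}]'
python3 -m pendant '[{"linear":[0,0,0.8],"spin":0,"jaw":-1},{"linear":[0,0,0.7],"spin":0,"jaw":-1},{"linear":[0,0,0],"spin":0,"jaw":-1}]'
python3 - <<'E'
from h import *
plan(453.1,-12.7,47.6,-13)
E
```

```text
time_s: 20.0
position: [452.5, -12.2, 49.1]
eef_rot: [0.0, 0.782, 0.623, 0.0]
contact_force: [0.1, -0.1, -1.7]
gripper_width: 46.5
grasp_force: 51.8
time_s: 20.38
position: [452.1, -12.6, 47.6]
eef_rot: [0.0, 0.782, 0.623, 0.0]
contact_force: [-0.7, 0.1, -0.5]
gripper_width: 46.2
grasp_force: 52.0
t 20.4 pos [452.1 -12.6  47.6] phi -13.0 tool shift now [0.1 1.  0. ]
spin 0.0 then shift [0.1 1.  0. ]
```

```bash
python3 -m pendant '[{"linear":[0,0,0.4],"spin":0,"jaw":-1},{"linear":[0,0,0],"spin":0,"jaw":0.2},{"linear":[0,0,0],"spin":0,"jaw":0.4},{"linear":[0,0,0],"spin":0,"jaw":0.4},{"linear":[0,0,0],"spin":0,"jaw":0.4}]'
python3 -m pendant '[{"linear":[0,0,-20],"spin":0,"jaw":0.4},{"linear":[0,0,-45],"spin":0,"jaw":0.4},{"linear":[0,0,-55],"spin":0,"jaw":0.4},{"linear":[0,0,-35],"spin":0,"jaw":0.2},{"linear":[0,0,0],"spin":0,"jaw":0.2}]'
python3 -m pendant '[{"linear":[0,0,0],"spin":0,"jaw":0.2}]'
python3 - <<'E'
from h import *
import pickle
P=camera_params("wrist"); im=grab_frame("wrist"); cv2.imwrite("pics/w8.png",im[:,:,::-1]); pickle.dump(P,open("w8.pkl","wb"))
plan(592,105,200,-1)
E
python3 -m pendant '[{"linear":[36,27,0],"spin":0,"jaw":0.2},{"linear":[36,27,0],"spin":0,"jaw":0.2},{"linear":[36,28,0],"spin":0,"jaw":0.2},{"linear":[37,28,0],"spin":0,"jaw":0.2},{"linear":[0,0,0],"spin":-6,"jaw":0.2}]'
python3 -m pendant '[{"linear":[0,0,0],"spin":-6,"jaw":0.2},{"linear":[0,0,0],"spin":0,"jaw":0.2},{"linear":[0,0,0],"spin":0,"jaw":0.2}]'
python3 - <<'E'
from h import *
import pickle
P=camera_params("wrist"); im=grab_frame("wrist"); pickle.dump(P,open("w9.pkl","wb")); cv2.imwrite("pics/w9.png",im[:,:,::-1])
b=cv2.imread("pics/w8.png"); cv2.imwrite("pics/v89.png",cv2.resize(np.hstack([b[:,100:480],im[:,100:500,::-1]]),None,fx=1.0,fy=1.0))
plan(592,105,60,-1)
E
```

```text
time_s: 21.0
position: [451.9, -12.6, 46.8]
eef_rot: [-0.0, 0.782, 0.623, 0.0]
contact_force: [0.0, 0.6, -0.5]
gripper_width: 59.6
grasp_force: 0.0
time_s: 21.62
position: [453.6, -12.7, 204.6]
eef_rot: [0.002, 0.782, 0.623, 0.003]
contact_force: [-0.6, 0.8, -0.4]
gripper_width: 51.3
grasp_force: 0.0
time_s: 21.75
position: [451.1, -12.6, 201.0]
eef_rot: [-0.001, 0.782, 0.623, -0.001]
contact_force: [0.1, -0.9, -0.8]
gripper_width: 51.2
grasp_force: 0.0
t 21.8 pos [450.9 -12.6 200.6] phi -13.0 tool shift now [146.2 111.1   0.2]
spin -12.0 then shift [120.  139.    0.2]
time_s: 22.42
position: [593.0, 106.0, 199.0]
eef_rot: [-0.001, 0.747, 0.665, -0.001]
contact_force: [-0.7, 0.1, -0.5]
gripper_width: 51.2
grasp_force: 0.0
time_s: 22.8
position: [591.2, 103.9, 200.9]
eef_rot: [-0.001, 0.714, 0.701, -0.001]
contact_force: [0.0, -0.3, 0.9]
gripper_width: 50.9
grasp_force: 0.0
t 22.9 pos [591.3 103.9 201.3] phi -1.0 tool shift now [  1.2   0.9 141.3]
spin -0.0 then shift [  1.2   0.9 141.3]
```

View pics/v89.png

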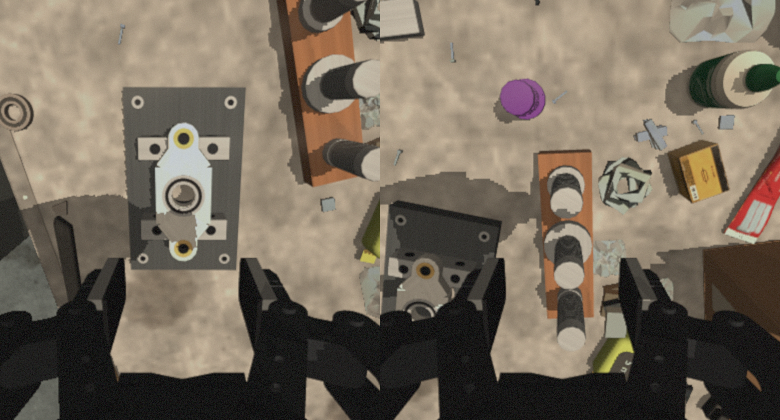

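The link lies across both blocks, with its bearing at (284,196) in w8 and its eyes on either side of the hole. In w9 the nearest drift, with stem top at about (287,202), has a smaller head than the middle one, so it is the medium. The purple decoy stands apart.

```bash
python3 - <<'E'
from h import *
import pickle
P=pickle.load(open("w8.pkl","rb")); c=np.array([453.1,-12.7,0]);a=np.radians(77)
B=np.array([[np.sin(a),-np.cos(a),0],[np.cos(a),np.sin(a),0]])
im=cv2.imread("pics/w8.png"); hs=cv2.cvtColor(im,cv2.COLOR_BGR2HSV)
y=cv2.inRange(hs,(18,110,90),(35,255,255)); y[:,:200]=0;y[:,330:]=0
E=[cv2.minEnclosingCircle(k)[0] for k in cv2.findContours(y[:270],0,2)[0] if cv2.contourArea(k)>30]; print(E)
h=onz("wrist",E+[(284,195.5)],57,P); print("link in plate",((h-c)@B.T).round(1),h.round(1))
k=onz("wrist",[(237.5,102),(330.5,102),(326.5,259)],20,P); print(((k-c)@B.T).round(1))
P=pickle.load(open("w9.pkl","rb")); im=cv2.imread("pics/w9.png"); g=cv2.cvtColor(im,cv2.COLOR_BGR2GRAY)
m=((g[150:360,255:320]>145)).astype(np.uint8)*255; hs=cv2.cvtColor(im,cv2.COLOR_BGR2HSV)[150:360,255:320]; m[hs[...,1]>40]=0
m=cv2.morphologyEx(m,cv2.MORPH_OPEN,np.ones((3,3)))
for q in cv2.findContours(m,0,2)[0]:
    if cv2.contourArea(q)>100: print(cv2.minAreaRect(q),np.array(cv2.minEnclosingCircle(q)[0])+[255,150])
# stem top circle: px size
print(onz("wrist",[(287,202),(290,268),(291,332)],98,P).round(1), "head", onz("wrist",[(268,186),(303,186)],38,P).round(1))
E
python3 -c "
import cv2;i=cv2.imread('pics/w9.png')[145:360,240:340];cv2.imwrite('pics/c9.png',cv2.resize(i,None,fx=2.75,fy=2.75,interpolation=2))"
```

```text
[(283.0, 248.0), (283.0, 138.0)]
link in plate [[ -0.5 -50.2]
 [ -0.7  47.8]
 [  0.2  -1.1]] [[441.3 -61.5  57. ]
 [463.1  34.1  57. ]
 [453.1 -13.8  57. ]]
[[-41.8  76.4]
 [ 42.2  76.6]
 [ 44.6 -78.4]]
((36.0, 189.0), (22.0, 26.0), 90.0) [291.  338.5]
((33.750003814697266, 124.75001525878906), (26.16295051574707, 26.870054244995117), 45.0) [288.83333206 274.5       ]
((35.38920974731445, 87.92411804199219), (45.28059005737305, 28.177257537841797), 24.10223388671875) [287.5        244.44444275]
((31.432432174682617, 49.9054069519043), (30.742610931396484, 24.331050872802734), 9.462321281433105) [286.12310028 202.19300842]
((36.00629806518555, 22.396724700927734), (24.943716049194336, 8.381489753723145), 17.52556800842285) [290.5 174. ]
[[595.4 108.6  98. ]
 [597.1  54.4  98. ]
 [597.3  -4.9  98. ]] head [[578.8 107.3  38. ]
 [610.8 106.8  38. ]]
```

View pics/c9.png

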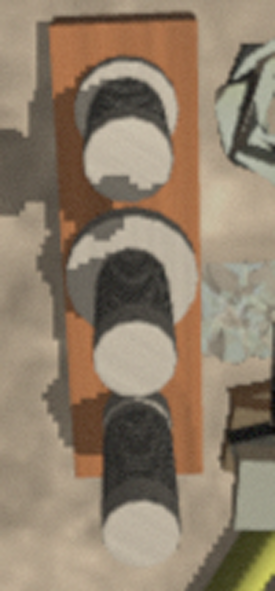

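```bash
python3 -m pendant '[{"linear":[4.8,3.9,0],"spin":0,"jaw":0.2},{"linear":[0,0,40],"spin":0,"jaw":0.2},{"linear":[0,0,50],"spin":0,"jaw":0.2},{"linear":[0,0,40],"spin":0,"jaw":0.2},{"linear":[0,0,19],"spin":0,"jaw":0.2}]' 60
python3 -m pendant '[{"linear":[0,0,0],"spin":0,"jaw":0.2},{"linear":[0,0,0],"spin":0,"jaw":-1},{"linear":[0,0,0],"spin":0,"jaw":-1},{"linear":[0,0,0],"spin":0,"jaw":-1},{"linear":[0,0,0],"spin":0,"jaw":-1}]' 60
python3 -m pendant '[{"linear":[0,0,0],"spin":0,"jaw":-1}]' 60
```

```text
time_s: 23.48
position: [594.5, 108.8, 50.4]
eef_rot: [-0.001, 0.713, 0.701, -0.001]
contact_force: [1.0, 0.4, -0.1]
gripper_width: 51.4
grasp_force: 0.0
time_s: 24.1
position: [596.2, 109.0, 54.3]
eef_rot: [0.0, 0.713, 0.701, 0.001]
contact_force: [-2.2, 0.6, 6.5]
gripper_width: 24.1
grasp_force: 58.6
time_s: 24.22
position: [596.2, 109.0, 54.3]
eef_rot: [0.0, 0.713, 0.701, 0.001]
contact_force: [-1.6, 0.3, 5.2]
gripper_width: 23.7
grasp_force: 58.6
```

```bash
python3 -m pendant '[{"linear":[0,0,-15],"spin":0,"jaw":-1},{"linear":[0,0,-25],"spin":0,"jaw":-1},{"linear":[0,0,-40],"spin":0,"jaw":-1},{"linear":[0,0,-30],"spin":6,"jaw":-1},{"linear":[0,0,0],"spin":6,"jaw":-1}]'
python3 -m pendant '[{"linear":[0,0,0],"spin":0,"jaw":-1}]' 60
python3 - <<'E'
from h import *
plan(453,-13.6,130,-13)
E
```

```text
time_s: 24.85
position: [597.4, 109.0, 166.7]
eef_rot: [0.002, 0.783, 0.621, 0.003]
contact_force: [0.6, -0.9, -2.0]
gripper_width: 23.7
grasp_force: 59.0
time_s: 24.98
position: [595.6, 108.7, 163.7]
eef_rot: [0.0, 0.782, 0.623, 0.0]
contact_force: [-0.3, 0.2, -2.0]
gripper_width: 23.5
grasp_force: 59.0
t 25.0 pos [595.6 108.7 163.7] phi -12.9 tool shift now [-151.  -111.8   33.5]
spin 0.1 then shift [-151.2 -111.5   33.5]
```

```bash
python3 -m pendant '[{"linear":[-38,-28,0],"spin":0,"jaw":-1},{"linear":[-38,-28,0],"spin":0,"jaw":-1},{"linear":[-38,-28,0],"spin":0,"jaw":-1},{"linear":[-37,-28,0],"spin":0,"jaw":-1},{"linear":[0,0,20],"spin":0,"jaw":-1}]'
python3 -m pendant '[{"linear":[0,0,0],"spin":0,"jaw":-1},{"linear":[0,0,0],"spin":0,"jaw":-1}]' 60
python3 - <<'E'
from h import *
import pickle
P=camera_params("wrist"); im=grab_frame("wrist"); cv2.imwrite("pics/w10.png",im[:,:,::-1]); pickle.dump(P,open("w10.pkl","wb"))
plan(453,-13.6,85.3,-13)
E
```

```text
time_s: 25.6
position: [450.6, -14.8, 143.6]
eef_rot: [0.0, 0.783, 0.623, 0.0]
contact_force: [1.5, 0.9, -2.2]
gripper_width: 23.7
grasp_force: 59.3
time_s: 25.85
position: [453.2, -13.1, 143.3]
eef_rot: [0.0, 0.782, 0.623, 0.0]
contact_force: [0.3, 0.4, -1.7]
gripper_width: 23.8
grasp_force: 59.2
t 25.9 pos [453.4 -13.  143.4] phi -12.9 tool shift now [-0.7 -0.3 58.1]
spin 0.1 then shift [-0.7 -0.3 58.1]
```

View pics/w10.png

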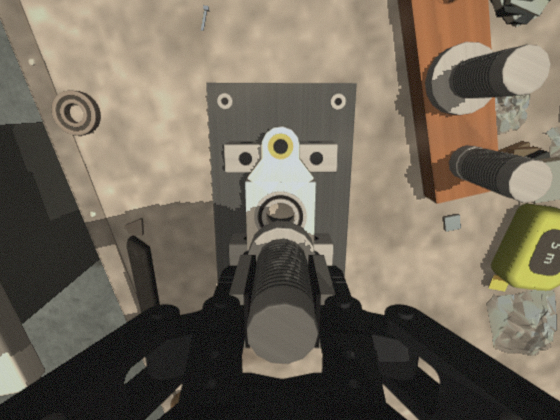

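The drift is held upright with its top at about (283,327) and head at about (282,243). The link's eye is at (281,146).

```bash
python3 - <<'E'
from h import *
import pickle
P=pickle.load(open("w10.pkl","rb")); o=get_obs(); M=rot(o)
t=onz("wrist",[(283,327)],o["position"][2]+43.7,P); print("top tool",((t-o["position"])@M).round(1))
hd=onz("wrist",[(248,243),(317,243)],o["position"][2]-16.3,P); print("head sides",((hd-o["position"])@M).round(1))
e=onz("wrist",[(281,146)],57,P); a=np.radians(77); print("eye",e.round(1),"bearing",(e-49*np.array([np.cos(a),np.sin(a),0])).round(1))
E
```

```text
top tool [[  2.1   0.7 -43.7]]
head sides [[  7.8 -16.6  16.3]
 [  7.8  17.9  16.3]]
eye [[463.9  33.8  57. ]] bearing [[452.9 -14.   57. ]]
```

```bash
python3 -m pendant '[{"linear":[-1.5,-0.9,20],"spin":0,"jaw":-1},{"linear":[0,0,18],"spin":0,"jaw":-1},{"linear":[0,0,8],"spin":0,"jaw":-1},{"linear":[0,0,4],"spin":0,"jaw":-1},{"linear":[0,0,0],"spin":0,"jaw":-1}]'
python3 -m pendant '[{"linear":[0,0,2.5],"spin":0,"jaw":-1},{"linear":[0,0,2.5],"spin":0,"jaw":-1},{"linear":[0,0,1.5],"spin":0,"jaw":-1},{"linear":[0,0,0],"spin":0,"jaw":-1}]'
```

```text
time_s: 26.52
position: [451.8, -14.4, 93.2]
eef_rot: [0.0, 0.782, 0.623, 0.0]
contact_force: [0.3, -0.4, -1.3]
gripper_width: 23.9
grasp_force: 59.2
time_s: 27.02
position: [451.4, -14.5, 86.3]
eef_rot: [-0.0, 0.782, 0.623, 0.0]
contact_force: [0.7, 0.1, -1.4]
gripper_width: 23.9
grasp_force: 59.2
```

```bash
python3 -m pendant '[{"linear":[0,0,0.7],"spin":0,"jaw":-1},{"linear":[0,0,0.5],"spin":0,"jaw":-1},{"linear":[0,0,0],"spin":0,"jaw":-1},{"linear":[0,0,0],"spin":0,"jaw":-1}]'
```

```text
time_s: 27.52
position: [451.5, -14.5, 85.3]
eef_rot: [0.0, 0.782, 0.623, 0.0]
contact_force: [0.1, 0.9, 0.0]
gripper_width: 23.8
grasp_force: 59.2
```

Contact is made and the head is seated, so I'll release, lift, and look.

```bash
python3 -m pendant '[{"linear":[0,0,0.3],"spin":0,"jaw":-1},{"linear":[0,0,0],"spin":0,"jaw":-0.2},{"linear":[0,0,0],"spin":0,"jaw":0},{"linear":[0,0,0],"spin":0,"jaw":0.2},{"linear":[0,0,0],"spin":0,"jaw":0.2}]'
python3 -m pendant '[{"linear":[0,0,-15],"spin":0,"jaw":0.2},{"linear":[0,0,-30],"spin":0,"jaw":0.2},{"linear":[0,0,-50],"spin":0,"jaw":0.2},{"linear":[0,0,-50],"spin":0,"jaw":0.2},{"linear":[30,0,-10],"spin":0,"jaw":0.2}]'
python3 -m pendant '[{"linear":[50,-10,0],"spin":0,"jaw":0.2},{"linear":[50,-10,0],"spin":0,"jaw":0.2},{"linear":[0,0,0],"spin":0,"jaw":0.2},{"linear":[0,0,0],"spin":0,"jaw":0.2}]'
python3 - <<'E'
from h import *
import pickle
w=grab_frame("top")[:,:,::-1]; s=grab_frame("side")[:,:,::-1]
cv2.imwrite("pics/t11.png",w)
a=cv2.resize(w[150:280,200:400],(400,260),interpolation=2)
b=cv2.resize(s[160:280,200:350],(400,320),interpolation=2)
cv2.imwrite("pics/f11.png",np.vstack([a,b]))
E
```

```text
time_s: 28.15
position: [451.4, -14.5, 84.9]
eef_rot: [-0.0, 0.782, 0.623, 0.0]
contact_force: [-0.3, -0.1, 0.3]
gripper_width: 51.2
grasp_force: 0.0
time_s: 28.78
position: [459.8, 14.0, 243.6]
eef_rot: [0.002, 0.783, 0.622, 0.003]
contact_force: [0.8, 0.9, -0.1]
gripper_width: 51.5
grasp_force: 0.0
time_s: 29.28
position: [460.8, 116.3, 239.7]
eef_rot: [0.0, 0.782, 0.623, -0.0]
contact_force: [0.1, -0.4, -0.3]
gripper_width: 51.7
grasp_force: 0.0
```

View pics/f11.png

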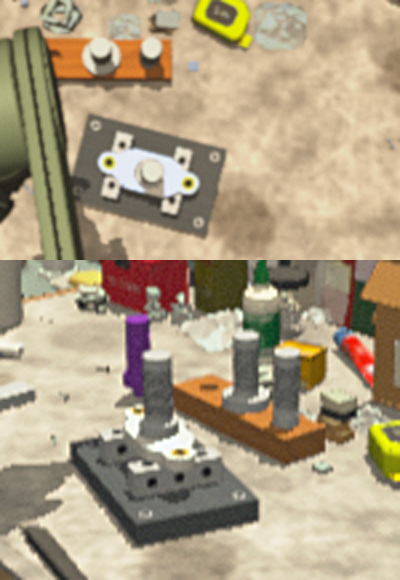

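The crop shows the drift upright in the bearing, the link across both blocks, and the other two drifts still in the stand. The TCP seated 31 mm above its pick height, exactly as expected for a pilot fully down.

```bash
python3 -c "
from cell import *
print(hand_in())"
```

```text
the job is handed in; nothing more can be done
None
```

The rocker link is set up over the plate hole on the matched pair of blocks, with the medium drift standing upright and fully seated in the bearing; the job was handed in at about 29 s of the 104 s allowed.

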